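# Hold the bulldog clip open over the boiler's service card

### The arm

A 6-joint arm with a two-finger parallel gripper is mounted at the origin on the work surface. World frame = base frame: x ahead of the robot, y to its left, z up, the work surface at z = 0. Lengths are in m, angles in rad, forces in N, time in s.
With the tool pointing down it reaches from about 0.325 to 0.9 m from the base axis. Payload 6.1 kg.
Tool frame: the origin (TCP) lies at the very end of the fingers, on their centre line; the grasp point (between the pads) lies behind it (r.grip_point_offset is the z of the grasp point in the tool frame, in m); z points along the fingers, y is the line along which they close (so a half turn about z gives the same grasp; the last joint's range is limited). The gripper opens to 85 mm and grips with 20 to 120 N. Pads are 22 mm wide; open, the fingers measure 114 mm over their backs; the gripper's body (76 mm by 85 mm) begins 54 mm behind the grasp point. The pads swing forward as they close: fully open they stand 13 mm farther back than shut.
Start: joints at [1.194, 0.22, 1.526, -0, 1.395, -0.126], TCP at [0.155, 0.605, 0.231] pointing down, gripper open.
Joint ranges: [-2.98, 2.98], [-0.91, 2.08], [0.09, 2.57], [-1.24, 4.39], [0.2, 2.65], [-2.68, 2.68]. Speed limits (rad/s): [2.57, 2.57, 3.01, 3.14, 3.14, 3.14].

### API

Orientations are given as a unit quaternion [x, y, z, w].
In Python, from rig import r gives the robot as it stands.
- The arm moves only by the shell command python3 -m pendant 'ROWS' [OPENING] [FORCE]. ROWS is JSON, a list of rows, each a list of 4 numbers: the shift along the tool's x, y, z in cm, then the turn about the tool's z in rad. In form: [[x, y, z, yaw], ...]. A call has 1 to 12 rows; each row is the pose to reach, as a shift and turn from the pose commanded when the call began, along the tool's axes at that moment; what a row does not reach only later rows make up. A row lasts 1/10 s, in which the tool goes at most 50 mm and 8.59 degrees, less where a joint would pass 70% of its speed; a pose out of reach is approached as far as the arm can. A call with a gripper value outside its range is refused whole. OPENING is the finger opening in cm, from 0 to 8.54, set as the call begins (- or left out, the last holds). The fingers move at their own pace and stop on an object; FORCE is the grip in N (left out, the last holds). Time passes only in rows, so rows that repeat a pose let the fingers close. It gives the time, the measured TCP pose, the force, the opening and the grip force at its end, in the units of the state.
- r.get_obs(): the state, without advancing time (a new reading comes with each control period).
- r.grab_frame(name): name is "side" or "top" or "wrist"; returns a dict with "img" (400x640x3 uint8, blue, green, red), "camera_matrix" (3x3 intrinsics, pixels), "rvec" (rotation vector, rad) and "tvec" (3), from world to camera coordinates, as OpenCV has them; the wrist camera has in their place "mount" (4x4, takes a point from camera to tool coordinates, whose origin is the TCP and whose axes are the flange's). Camera axes: x right, y down, z forward; pixel columns grow to the right and rows downward; lengths in m; the calibration is good to about 2 mm. A picture is of the moment at which its call begins: read the wrist's pose just before it. There is no depth.
- r.sign_off(): hands the job in; it is judged then, once.
Trained networks look in a picture, given as the dict that the camera call returned (one of the last four; its "shot" number tells which), for a name from the list of things; names that differ only in an ending like _2 or _b are one class to them, and where a whole thing is asked for, a point or a joint stands for the part that bears it (a point fixed in the world has none). Each returns a list of dicts, best first, with "score" (0 to 1); they miss things now and then, are a little off and sometimes report something else, mostly with a low value. They report only what shows in the picture. A call takes as long as a camera call. They do not tell look-alikes from the thing itself.
- r.boxes_of(picture, thing): "xy" ([column, row] in pixels, amid what is visible of it).
- r.tip_of(picture, thing): "xy" ([column, row] in pixels: a listed point, or the origin of a listed thing).
The state is a dict: "clock": time; "qpos": joint angles; "joint_velocities": joint speeds; "joint_efforts": joint torques, N m; "ee_pos": TCP position; "eef_rot": TCP orientation; "force": force on the tool from outside, world axes, zero at the start; "wrist_torque": the same for the moment, N m; "opening": opening from 0.0 (shut) to 1.0 (fully open); "grasp_force": force on a finger pad.
Only numpy, scipy, OpenCV 4.12 (cv2) and the standard library are available. Lean on these libraries where they do the work, as an engineer would, in place of code of your own. Each camera call takes 0.05 s, during which the arm holds its last target. There are 200 camera calls.

### The job

Take the steel bulldog clip off the rim of the parts tray: squeeze its handles so that the jaws open first, do not drag it off shut. Then bring it down over the middle of the top edge of the service card in its wooden stand and finish still holding it there, squeezed open by about 15 mm or more with the lips well below the card's edge on both sides and the clip clear of the card, so that I can slip the new inspection sheet in. Be gentle with the card: neither press on it nor let the clip snap shut on it, and leave tray, stand and everything else where they are.

Things in the scene. Friction and masses are not known exactly. Their poses are not given: they have to be found in the camera images.
- clip: sheet-steel bulldog clip, 65 g, gripping the tray's rim, jaws down, handles up. Origin on the pivot, mid barrel (12 mm thick); y along the jaws, z up, x across the rim (frame fixed in the front leaf). Lips 70 mm wide, 30 mm below the pivot; throat from lips to barrel 22 mm deep; handles 30 mm wide, flaring outward, ends 33 mm above the pivot and 43 mm apart outside; pivot 16 mm above the rim
- clip_leaf (a joint): opening of the clip, rad: 0 shut, 0.13 on the 4 mm rim, 0.95 at its stop. Lip gap 30 mm per rad (15 mm at 0.5); outsides of the handle ends 43 mm apart at 0.13, 31 at 0.5, 26 at 0.65. A spring shuts it: 7 N on the handle ends at 0.13, 15 N at 0.65. Squeezed evenly, both leaves swing by half, so the clip's frame leans
- jaw_front (a point): inner face of the front lip, mid width (the leaf on the -x side of the clip's frame)
- jaw_back (a point): inner face of the back lip, mid width, on the moving leaf
- handle_front (a point): rounded end of the front handle, mid width (centre of its 5 mm bead): squeeze here
- handle_back (a point): rounded end of the back handle, mid width (centre of its 5 mm bead): squeeze here
- card_stand: loose stand, 0.5 kg: a dark wood block 80 x 190 x 35 mm (x, y, z) with a stiff card upright in its slot, 3 mm thick (x), 150 mm wide (y), its top edge 137 mm above the block's underside. Origin at the centre of the underside
- card_edge (a point): middle of the card's top edge; axes as the stand: x through the card, y along the edge, z up
- tray: loose open grey plastic tray of brass and copper fittings, 160 x 220 x 60 mm (x, y, z), walls 4 mm, 0.9 kg; origin at the centre of the underside. The clip sits on the long wall on its -x side, towards the robot; fittings inside stay lower than 40 mm
- screwdriver: bystander: screwdriver lying on the worktop between the robot and the work; origin under its middle
- jar: bystander: small round jar, 56 mm across, 65 mm high; origin at the centre of its underside
- pot: bystander: terracotta pot, 88 mm across, 108 mm high; origin at the centre of its underside
Mind the look-alikes: they are no part of the job. Leave any green, pink or turquoise look-alike of the clip alone.

How it is judged:
By the outcome, as a careful person would: the job done as asked, in the order asked, and still so for the second after the job is handed in, while the arm keeps its last pose, push and grip.
It also fails if it takes over 48 s, if anything falls off the work surface, if the arm or the gripper's body presses on something with over 40 N, if the wrist force passes 120 N, or if a joint passes its speed limit or range.

## Working session

There is one attempt and no reset: what is moved stays moved. The work goes in short steps, Python scripts to look and compute and a shell command to move; the robot and the scene stay as the last step left them, time stands still between calls to the robot, and variables do not carry over. Pictures are saved under pics/ and viewed, at most 10 in all, crops included, and the job is handed in when it is done.

```bash
mkdir -p pics; ls; cat > h.py <<'E'
from rig import r
import numpy as np, cv2
from scipy.spatial.transform import Rotation as R
def cam(n):
    o=r.get_obs(); f=r.grab_frame(n)
    if n=="wrist":
        T=np.eye(4);T[:3,:3]=R.from_quat(o["eef_rot"]).as_matrix();T[:3,3]=o["ee_pos"]
        W=np.linalg.inv(T@np.array(f["mount"]))
    else:
        W=np.eye(4);W[:3,:3]=cv2.Rodrigues(np.array(f["rvec"],float))[0];W[:3,3]=np.ravel(f["tvec"])
    f["P"]=np.array(f["camera_matrix"])@W[:3]; return f
def tri(Ps,xys):
    A=[]
    for P,(u,v) in zip(Ps,xys): A+=[u*P[2]-P[0],v*P[2]-P[1]]
    X=np.linalg.svd(np.array(A))[2][-1]; return X[:3]/X[3]
def atz(P,xy,z):
    u,v=xy;A=np.array([u*P[2]-P[0],v*P[2]-P[1]])
    return np.linalg.solve(A[:,:2],-A[:,2]*z-A[:,3])
def proj(P,X):
    p=P@np.append(X,1);return p[:2]/p[2]
E
python3 - <<'E'
from h import *
o=r.get_obs();print(o["ee_pos"],o["eef_rot"],o["clock"],r.grip_point_offset)
ims=[]
for n in("side","top","wrist"):
    f=cam(n);cv2.imwrite(f"pics/a_{n}.png",f["img"])
    for t in("clip","jaw_front","handle_front","handle_back","card_stand","card_edge","tray","jar","pot","screwdriver"):
        print(n,t,[(np.round(d["xy"]).tolist(),round(d["score"],2)) for d in r.tip_of(f,t)[:5]])
    if n!="wrist": print(np.round(f["P"],2).tolist())
E
```

```text
pics
[0.15488265 0.60487035 0.23019838] [ 1.25082688e-01  9.92145834e-01 -9.50531918e-04 -2.47546208e-04] 0.0 -0.0187
side clip [([412.0, 388.0], 0.96), ([245.0, 324.0], 0.68), ([302.0, 385.0], 0.63), ([287.0, 225.0], 0.58), ([329.0, 279.0], 0.57)]
side jaw_front [([255.0, 338.0], 0.82), ([329.0, 287.0], 0.73), ([298.0, 224.0], 0.66), ([288.0, 379.0], 0.62)]
side handle_front [([320.0, 264.0], 0.96), ([415.0, 369.0], 0.92), ([268.0, 231.0], 0.71)]
side handle_back [([416.0, 363.0], 0.93), ([239.0, 304.0], 0.76), ([274.0, 215.0], 0.71), ([311.0, 386.0], 0.7), ([340.0, 264.0], 0.67)]
side card_stand [([289.0, 167.0], 0.77), ([320.0, 263.0], 0.58)]
side card_edge [([290.0, 123.0], 0.91)]
side tray [([365.0, 290.0], 0.69), ([330.0, 286.0], 0.21)]
side jar [([363.0, 206.0], 0.72)]
side pot [([411.0, 204.0], 0.68), ([289.0, 125.0], 0.47)]
side screwdriver [([245.0, 249.0], 0.67)]
[[501.15, 41.87, -223.88, 46.4], [-60.51, -136.32, -463.49, 264.85], [0.3, 0.67, -0.68, 0.88]]
top clip [([378.0, 229.0], 0.89), ([368.0, 294.0], 0.79), ([428.0, 278.0], 0.79), ([284.0, 237.0], 0.66), ([458.0, 210
[... 167 characters left out ...]
84.0, 248.0], 0.84), ([449.0, 204.0], 0.77), ([374.0, 236.0], 0.7), ([354.0, 296.0], 0.66)]
top handle_back [([441.0, 273.0], 0.75), ([372.0, 231.0], 0.73), ([361.0, 297.0], 0.71), ([455.0, 209.0], 0.71), ([284.0, 242.0], 0.67)]
top card_stand [([202.0, 195.0], 0.81), ([376.0, 230.0], 0.3)]
top card_edge [([184.0, 186.0], 0.8)]
top tray []
top jar [([292.0, 163.0], 0.79)]
top pot [([305.0, 120.0], 0.96)]
top screwdriver []
[[51.29, -372.23, -319.62, 256.84], [-345.57, -7.19, -248.99, 400.84], [0.13, 0.01, -0.99, 0.92]]
wrist clip []
wrist jaw_front []
wrist handle_front []
wrist handle_back []
wrist card_stand []
wrist card_edge []
wrist tray []
wrist jar []
wrist pot []
wrist screwdriver []
```

View pics/a_top.png

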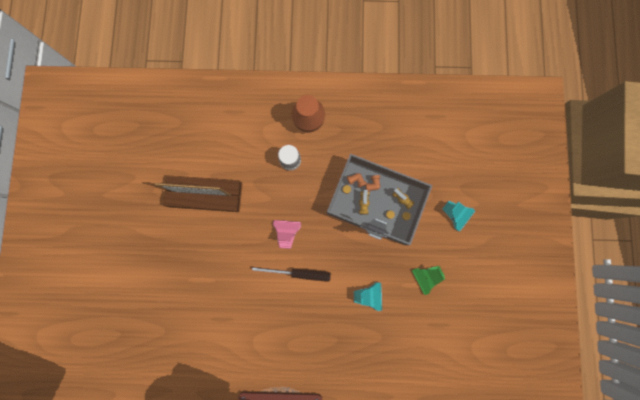

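View pics/a_side.png

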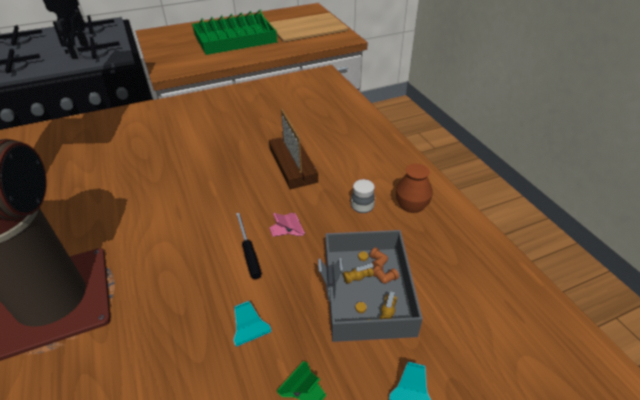

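Candidates for the clip (top view): turquoise (368,296) and (460,213), green (428,278), pink (286,233), and the steel one at (378,229) on the tray's near wall. Only the steel one on the rim fits the description. Next I'll triangulate and confirm it in a crop.

```bash
python3 - <<'E'
from h import *
s=cam("side");t=cam("top")
for n,a,b in(("clip",(329,279),(378,229)),("hf",(320,264),(374,236)),("hb",(340,264),(372,231)),("card",(290,123),(184,186)),("stand",(289,167),(202,195)),("jar",(363,206),(292,163)),("pot",(411,204),(305,120))):
    X=tri([s["P"],t["P"]],[a,b]);print(n,X.round(3),proj(s["P"],X).round(),proj(t["P"],X).round())
print(atz(t["P"],(328,210),.06),atz(t["P"],(408,243),.06))
f=cam("wrist");print(np.array(f["mount"]).round(3).tolist(),f["camera_matrix"])
c=cv2.resize(s["img"][225:345,290:430],None,fx=4,fy=4,interpolation=2)
d=cv2.resize(t["img"][200:260,340:410],None,fx=3.4,fy=8*1,interpolation=2)
cv2.imwrite("pics/b.png",np.hstack([c,d]))
E
```

```text
clip [ 0.506 -0.228  0.073] [330. 279.] [378. 230.]
hf [ 0.49  -0.214  0.109] [320. 264.] [374. 236.]
hb [ 0.518 -0.217  0.096] [334. 265.] [375. 224.]
card [0.596 0.231 0.126] [289. 123.] [184. 185.]
stand [ 0.59   0.236 -0.016] [290. 167.] [202. 196.]
jar [ 0.687 -0.009  0.005] [362. 206.] [293. 161.]
pot [ 0.81  -0.039 -0.008] [410. 204.] [305. 119.]
[ 0.55291534 -0.10604277] [ 0.47639937 -0.30380606]
[[-0.001, -0.955, -0.296, 0.075], [1.0, -0.001, 0.0, -0.0], [-0.0, -0.296, 0.955, -0.143], [0.0, 0.0, 0.0, 1.0]] [[298.05936728   0.         320.55310168]
 [  0.         298.05936728 197.46924662]
 [  0.           0.           1.        ]]
```

View pics/b.png

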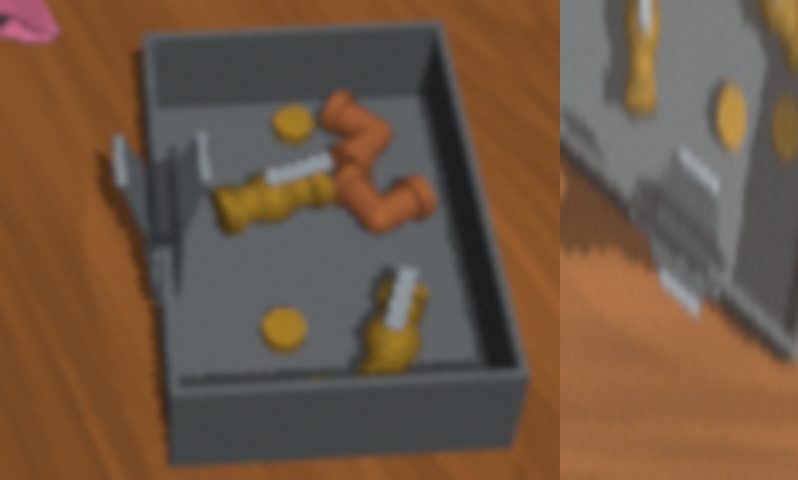

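The crop confirms it: the steel clip grips the near rim, with its handles at side-view pixels (320,265) and (341,264). Now I'll bring the wrist camera over it.

```bash
python3 -m pendant '[[-4,-5,0,0.14],[-8,-10,0,0.28],[-12,-15,0,0.42],[-15,-20,0,0.56],[-18,-24,0,0.70],[-21,-28,0,0.84],[-24,-32,0,0.98],[-27,-36,0,1.12],[-30,-40,0,1.26],[-33,-44,0,1.40],[-36,-48,0,1.54],[-39,-52,0,1.68]]' 8.54 20; python3 - <<'E'
from h import *
o=r.get_obs();M=R.from_quat(o["eef_rot"]).as_matrix();print(M.T@(np.array([.505,-.222,.23])-o["ee_pos"]),np.degrees(np.arctan2(M[1,1],M[0,1])),o["qpos"])
E
```

```text
clock: 3.0
ee_pos: [0.3852, 0.0492, 0.2319]
eef_rot: [0.824, 0.567, 0.001, 0.001]
force: [1.1, 1.3, 0.7]
opening: 1.005
grasp_force: 0.0
[-0.21038708  0.20890173  0.00214812] -20.965245941641403 [-7.68937622e-02 -3.88505921e-01  2.09539293e+00  1.48816715e-04
  1.43269175e+00  2.88997794e-01]
```

```bash
python3 -m pendant '[[-4,4,0,0],[-8,8,0,0],[-12,12,0,0],[-16,16,0,0],[-19,19,0,0],[-21,20.9,0,0],[-21,20.9,0,0],[-21,20.9,0,0]]'; python3 - <<'E'
from h import *
f=cam("wrist");s=cam("side");np.savez("w1",P=f["P"])
for t in("handle_front","handle_back","clip"): print(t,[(np.round(d["xy"]).tolist(),round(d["score"],2)) for d in r.tip_of(f,t)[:3]])
cv2.imwrite("pics/c.png",f["img"]);
for a in((320,265),(341,264.5)): pass
t=cam("top")
for n,a,b in(("hf",(320,265),(375,236.5)),("hb",(341,264.5),(381,221))):
    X=tri([s["P"],t["P"]],[a,b]);print(n,X.round(3),proj(f["P"],X).round())
E
```

```text
clock: 3.8
ee_pos: [0.5061, -0.2196, 0.2306]
eef_rot: [0.823, 0.568, -0.0, -0.001]
force: [-0.2, 0.5, -0.4]
opening: 0.996
grasp_force: 0.0
handle_front [([303.0, 306.0], 0.86), ([303.0, 190.0], 0.62), ([190.0, 186.0], 0.56)]
handle_back [([428.0, 306.0], 0.85), ([296.0, 321.0], 0.68), ([349.0, 196.0], 0.59)]
clip [([321.0, 184.0], 0.95), ([285.0, 293.0], 0.86), ([201.0, 213.0], 0.73)]
hf [ 0.489 -0.217  0.109] [302. 194.]
hb [ 0.526 -0.23   0.108] [344. 194.]
```

View pics/c.png

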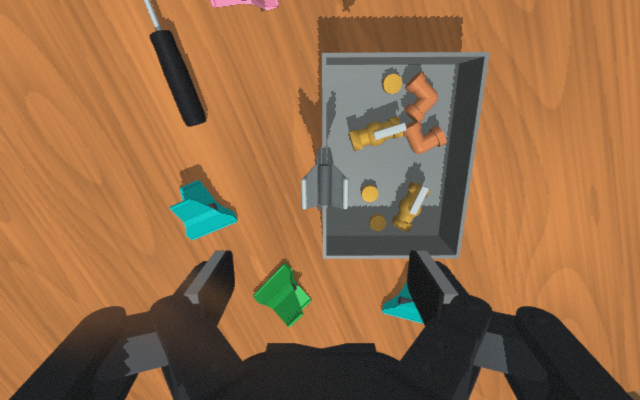

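The wrist view shows the steel clip with its handle ends at (304,194) and (346,194). The rim runs vertical in the image, so the yaw is right.

```bash
python3 - <<'E'
from h import *
w=np.load("w1.npz")["P"];s=cam("side")["P"];t=cam("top")["P"];o=r.get_obs()
M=R.from_quat(o["eef_rot"]).as_matrix();p=o["ee_pos"]
X=[]
for a,b,c in(((320,265),(375,236.5),(304,194)),((341,264.5),(381,221),(346,194))):
    for Ps,xs in(([s,t,w],[a,b,c]),([s,w],[a,c])):
        x=tri(Ps,xs);print(x.round(4),[proj(P,x).round(1).tolist() for P in Ps],(M.T@(x-p)).round(4))
print([np.degrees(np.arctan2(M[1,1],M[0,1]))],M[:,2].round(4))
# rim line from wrist
print(atz(w,(322.5,56),.06),atz(w,(324.5,255),.06))
E
```

```text
[ 0.4898 -0.2166  0.109 ] [[319.7, 265.1], [375.2, 235.8], [302.4, 193.9]] [-0.0044 -0.0161  0.1227]
[ 0.4905 -0.2169  0.1092] [[320.2, 265.0], [303.3, 194.0]] [-0.0044 -0.0153  0.1225]
[ 0.526  -0.2306  0.1083] [[340.9, 264.5], [381.2, 220.5], [344.3, 193.9]] [-0.0047  0.0227  0.1235]
[ 0.5266 -0.2308  0.1085] [[341.2, 264.5], [345.0, 194.0]] [-0.0048  0.0233  0.1233]
[np.float64(-20.55502049087843)] [ 7.e-04 -4.e-04 -1.e+00]
[ 0.5509931  -0.10764715] [ 0.47812877 -0.30750311]
```

```bash
python3 -m pendant '[[-0.5,0.4,3,-0.01],[-0.5,0.4,6,-0.01],[-0.5,0.4,9,-0.01],[-0.5,0.4,11,-0.01],[-0.5,0.4,13,-0.01],[-0.5,0.4,14,-0.01],[-0.5,0.4,14.2,-0.01],[-0.5,0.4,14.2,-0.01]]' && python3 -m pendant '[[0,0,0,0],[0,0,0,0],[0,0,0,0],[0,0,0,0],[0,0,0,0],[0,0,0,0]]' 5.4 20; python3 - <<'E'
from h import *
f=cam("wrist");np.savez("w2",P=f["P"]);o=r.get_obs();print(f["P"].tolist(),o["ee_pos"],o["eef_rot"])
cv2.imwrite("pics/d.png",cv2.resize(f["img"][120:400,160:480],None,fx=2.1,fy=2.1,interpolation=2))
E
```

```text
clock: 5.0
ee_pos: [0.5086, -0.225, 0.0898]
eef_rot: [0.819, 0.573, 0.0, 0.0]
force: [-0.9, 0.7, 0.5]
opening: 0.999
grasp_force: 0.0
clock: 5.6
ee_pos: [0.5083, -0.225, 0.0894]
eef_rot: [0.819, 0.573, 0.0, 0.0]
force: [-0.3, 0.2, -0.1]
opening: 0.636
grasp_force: 0.0
[[247.41820367182166, -191.43517771766406, -306.1543444750648, -90.76453443923033], [-117.85943696708955, -322.2430167355977, -100.5091093715131, 36.60325296752428], [-0.10138465222892877, -0.2777565383425096, -0.9552865840680509, 0.2332310136999138]] [ 0.50826612 -0.22500441  0.08932171] [ 8.19409224e-01  5.73208970e-01 -1.28016059e-05 -5.80593664e-07]
```

View pics/d.png

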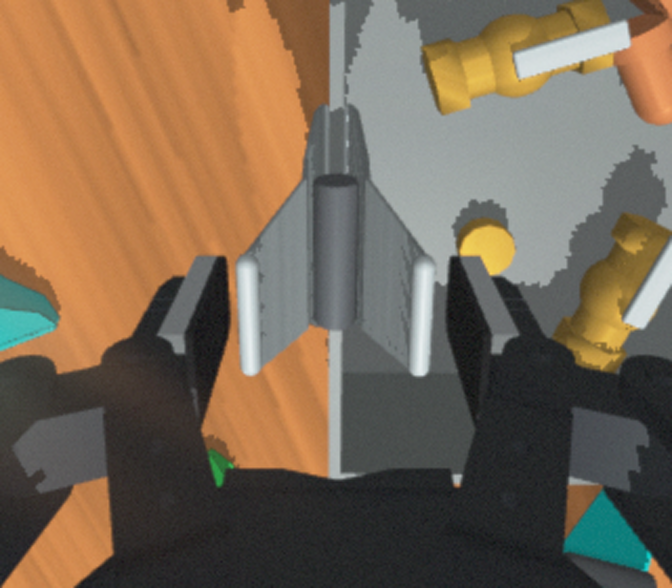

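Pads and beads are centred to within 0.5 mm, and the grip point lines up with the middle of the beads. Now squeezing in stages.

```bash
python3 -m pendant '[[0,0,0,0],[0,0,0,0],[0,0,0,0]]' 4.3 30 && python3 -m pendant '[[0,0,-0.1,0],[0,0,-0.1,0],[0,0,-0.1,0]]' 3.7 30 && python3 -m pendant '[[0,0,-0.1,0],[0,0,-0.1,0],[0,0,-0.1,0]]' 3.2 30 && python3 -m pendant '[[0,0,-0.1,0],[0,0,-0.1,0],[0,0,-0.1,0],[0,0,-0.1,0],[0,0,-0.1,0]]' 2.7 30; python3 - <<'E'
from h import *
f=cam("wrist");o=r.get_obs();print(o["opening"]*85.4,o["grasp_force"],o["force"])
cv2.imwrite("pics/e.png",cv2.resize(f["img"][120:400,160:480],None,fx=2.1,fy=2.1,interpolation=2))
E
```

```text
clock: 5.95
ee_pos: [0.5082, -0.225, 0.0893]
eef_rot: [0.819, 0.573, -0.0, -0.0]
force: [-0.5, 0.3, 1.0]
opening: 0.505
grasp_force: 2.2
clock: 6.25
ee_pos: [0.5082, -0.225, 0.0902]
eef_rot: [0.819, 0.573, -0.0, -0.0]
force: [-0.3, -0.1, -1.3]
opening: 0.439
grasp_force: 9.3
clock: 6.55
ee_pos: [0.5083, -0.225, 0.0913]
eef_rot: [0.819, 0.573, 0.0, 0.0]
force: [-0.5, 0.8, -0.9]
opening: 0.376
grasp_force: 11.0
clock: 7.05
ee_pos: [0.5083, -0.225, 0.0923]
eef_rot: [0.819, 0.573, -0.0, -0.0]
force: [0.1, -0.4, -0.4]
opening: 0.321
grasp_force: 12.6
27.72963485121304 12.645965069532394 [-0.50027855  0.13020322 -0.60672034]
```

View pics/e.png

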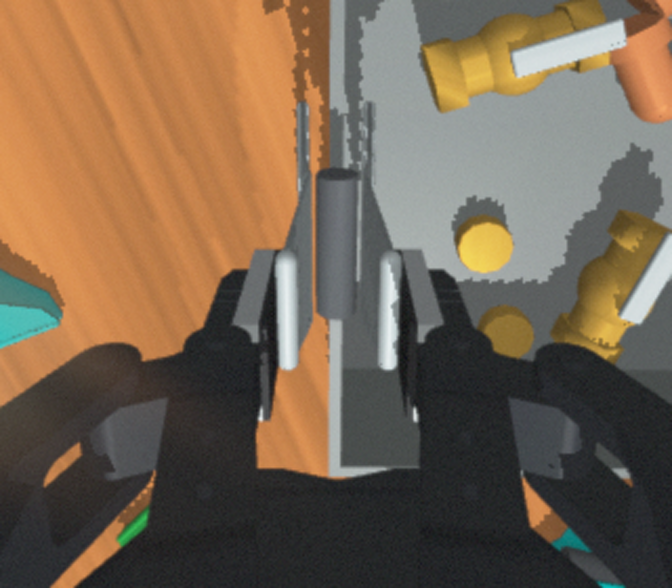

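The jaws are open evenly on both sides of the rim. Squeeze a touch more, then lift straight up.

```bash
python3 -m pendant '[[0,0,0,0],[0,0,0,0],[0,0,-0.5,0],[0,0,-1,0],[0,0,-2,0],[0,0,-3.5,0],[0,0,-5.5,0],[0,0,-8,0],[0,0,-10.5,0],[0,0,-12.5,0],[0,0,-14,0],[0,0,-14.5,0]]' 2.5 30 && python3 -m pendant '[[1,-0.3,0,0],[4,-1.2,0,-0.02],[8,-2.5,0,-0.05],[12,-3.7,0,-0.08],[16,-5,0,-0.11],[20,-6.2,0,-0.14],[24.5,-7.5,0,-0.17],[29,-9,0,-0.2],[33.5,-10.3,0,-0.22],[38,-11.8,0,-0.24],[42,-13,0,-0.25],[43.6,-13.5,0,-0.25]]' && python3 -m pendant '[[0,0,0,0],[0,0,0,0]]'; python3 - <<'E'
from h import *
f=cam("wrist");o=r.get_obs();print(o["opening"]*85.4,o["grasp_force"],o["ee_pos"]);np.savez("w3",P=f["P"])
print([(np.round(d["xy"]).tolist(),round(d["score"],2)) for d in r.tip_of(f,"card_edge")[:3]])
cv2.imwrite("pics/f.png",f["img"])
E
```

```text
clock: 8.3
ee_pos: [0.5093, -0.2256, 0.2403]
eef_rot: [0.819, 0.573, 0.001, 0.002]
force: [-0.7, -0.2, -0.6]
opening: 0.297
grasp_force: 13.2
clock: 9.5
ee_pos: [0.5291, 0.2348, 0.2356]
eef_rot: [0.74, 0.672, -0.001, -0.001]
force: [0.3, -0.5, 0.2]
opening: 0.293
grasp_force: 13.2
clock: 9.7
ee_pos: [0.5302, 0.2304, 0.2361]
eef_rot: [0.741, 0.671, -0.001, -0.0]
force: [0.5, -0.3, -1.4]
opening: 0.297
grasp_force: 13.2
25.192375026087355 13.174845725297928 [0.53051317 0.22979405 0.23645224]
[([334.0, 218.0], 0.71), ([398.0, 203.0], 0.57)]
```

View pics/f.png

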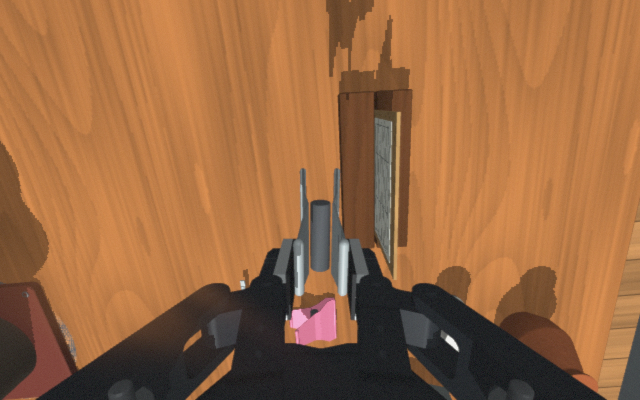

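The wrist view shows the clip held open. The card's top edge runs from (398,114) to (394,275). Next I'll measure the edge with the other cameras.

```bash
python3 - <<'E'
from h import *
w=np.load("w3.npz")["P"];s=cam("side");t=cam("top");o=r.get_obs();S=s["P"];T=t["P"]
for z in(.130,.137,.143):
    a=atz(w,(398,114),z);b=atz(w,(394.3,275),z);d=a-b
    print(z,a.round(4),b.round(4),np.linalg.norm(d).round(4),((a+b)/2).round(4),np.degrees(np.arctan2(d[1],d[0])))
    for q in(a,b):print("   ",proj(S,np.append(q,z)).round(1),proj(T,np.append(q,z)).round(1))
M=R.from_quat(o["eef_rot"]).as_matrix();print(np.degrees(np.arctan2(M[1,1],M[0,1])),M[:,2],o["ee_pos"])
c=cv2.resize(s["img"][100:200,260:340],None,fx=5,fy=5,interpolation=2)
d=cv2.resize(t["img"][160:220,140:250],None,fx=3.6,fy=3.6*100*5/(3.6*60)*1,interpolation=2)[:500]
cv2.imwrite("pics/g.png",np.hstack([c,cv2.resize(d,(396,500))]))
E
```

```text
0.13 [0.5994 0.2921] [0.5925 0.1445] 0.1478 [0.596  0.2183] 87.32062379107464
    [282.6 110.1] [157.5 182.7]
    [300.3 139.8] [220.7 187.1]
0.137 [0.5977 0.2924] [0.591 0.149] 0.1436 [0.5944 0.2207] 87.3206237910746
    [281.8 107.8] [156.  182.8]
    [298.9 136.5] [217.9 187.2]
0.143 [0.5962 0.2928] [0.5897 0.1529] 0.1401 [0.593  0.2228] 87.32062379107462
    [281.  105.9] [154.6 183. ]
    [297.7 133.7] [215.4 187.3]
-5.843023268113677 [-2.47369858e-04 -3.71948094e-04 -9.99999900e-01] [0.53109148 0.2294322  0.23717971]
```

View pics/g.png

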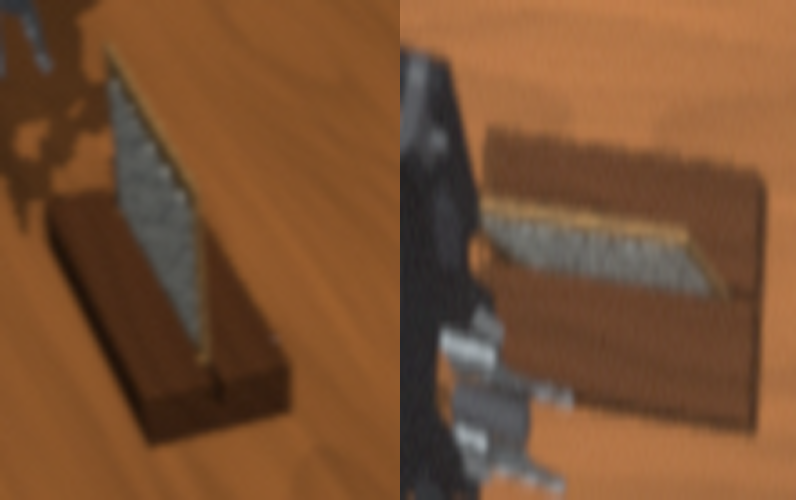

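```bash
python3 - <<'E'
from h import *
w=np.load("w3.npz")["P"];o=r.get_obs()
c=[atz(w,p,.035) for p in((340,93.5),(411,90.5),(376,247.5),(408.5,245.5))]
print(np.round(c,4),((c[0]+c[1])/2+0).round(4), np.linalg.norm(c[1]-c[3]),np.degrees(np.arctan2(*(c[1]-c[3])[::-1])))
m=(c[1]+c[3])/2; print("block centre",m+.04*np.array([-np.cos(.05),np.sin(.05)]))
M=R.from_quat(o["eef_rot"]).as_matrix();print((M.T@(np.array([.5955,.2195,.215])-o["ee_pos"])).round(4),o["ee_pos"])
E
```

```text
[[0.5603 0.3149]
 [0.6373 0.3103]
 [0.591  0.1254]
 [0.6322 0.1241]] [0.5988 0.3126] 0.18619976795961757 88.44377999998363
block centre [0.59478674 0.21920366]
[-0.0033  0.0651  0.0222] [0.53109148 0.2294322  0.23717971]
```

```bash
python3 -m pendant '[[0,1,0,-0.01],[-0.1,2.5,0,-0.02],[-0.2,4,0,-0.03],[-0.3,5.5,0,-0.04],[-0.3,6.3,0,-0.05],[-0.3,6.5,0.5,-0.05],[-0.3,6.5,1.2,-0.05],[-0.3,6.5,1.8,-0.05],[-0.3,6.5,2.0,-0.05],[-0.3,6.5,2.0,-0.05],[-0.3,6.5,2.0,-0.05]]'; python3 - <<'E'
from h import *
f=cam("wrist");s=cam("side");o=r.get_obs();np.savez("w4",P=f["P"])
M=R.from_quat(o["eef_rot"]).as_matrix();print(o["ee_pos"],M[:,1])
for d in(-.017,.017,.0457): print(d,proj(s["P"],np.array(o["ee_pos"])+M[:,2]*d).round(1))
a=cv2.resize(f["img"][60:310,230:410],None,fx=2.2,fy=2.2,interpolation=2)
b=cv2.resize(s["img"][65:155,240:320],None,fx=5,fy=5.5*550/495,interpolation=2)[:550]
print(a.shape,b.shape);cv2.imwrite("pics/h.png",np.hstack([a,cv2.resize(b,(400,550))]))
E
```

```text
clock: 11.0
ee_pos: [0.5952, 0.2216, 0.2175]
eef_rot: [0.724, 0.689, 0.0, 0.0]
force: [0.4, -0.5, -0.4]
opening: 0.299
grasp_force: 13.2
[0.59545238 0.22155755 0.21780427] [ 9.98760362e-01 -4.97709619e-02  7.69044086e-04]
-0.017 [287.8  85.7]
0.017 [288.7  98.6]
0.0457 [289.4 109. ]
(550, 396, 3) (550, 400, 3)
```

View pics/h.png

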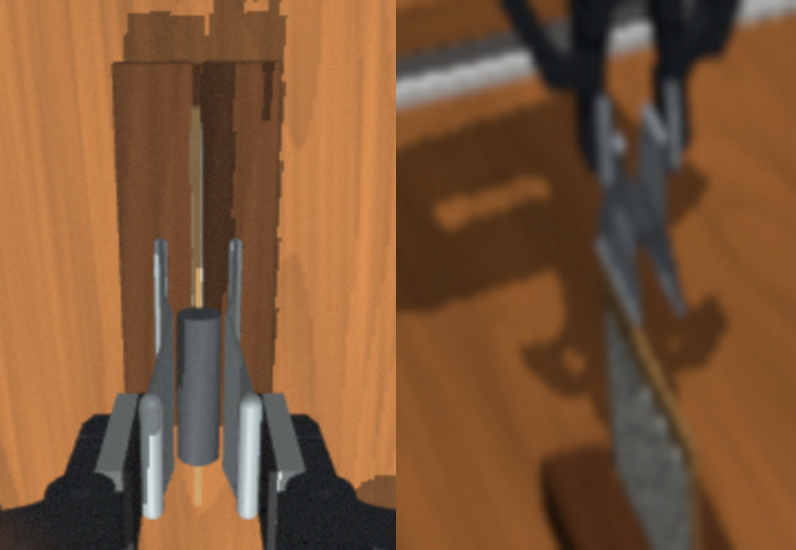

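The wrist view shows the card edge (crop column ~198) midway between the lips (160 and 236) and parallel to them. Now the heights.

```bash
python3 - <<'E'
from h import *
w3=np.load("w3.npz")["P"];w4=np.load("w4.npz")["P"];s=cam("side")["P"];o=r.get_obs()
M=R.from_quat(o["eef_rot"]).as_matrix();p=np.array(o["ee_pos"])
F=tri([w3,w4,s],[(398,114),(319.4,107.7),(281.6,109.4)]);N=tri([w3,w4,s],[(394.3,275),(320,289.5),(300,139.6)])
print("far",F.round(4),"near",N.round(4),"mid",((F+N)/2).round(4),np.linalg.norm(F-N))
for P,n in((w3,'w3'),(w4,'w4'),(s,'s')):print(n,proj(P,F).round(1),proj(P,N).round(1))
for P,q in((w4,((319.4,107.7),(320,289.5))),):
  for z in(.125,.131,.137):
    a=atz(P,q[0],z);b=atz(P,q[1],z);print(z,a.round(4),b.round(4),np.linalg.norm(a-b).round(4))
for sx in(-.035,.035):
  for sy in(-.0105,.0105):
    print(sx,sy,[proj(s,p+M@np.array([sx,sy,d])).round(1).tolist() for d in(.042,.047,.052)],[proj(w4,p+M@np.array([sx,sy,d])).round(1).tolist() for d in(.042,.047,.052)])
print("edge-mid in tool",(M.T@((F+N)/2-p)).round(4))
E
```

```text
far [0.598  0.2937 0.1317] near [0.5915 0.1432 0.1318] mid [0.5947 0.2184 0.1318] 0.15071563009786276
w3 [396.7 112.1] [393.7 277.3]
w4 [318.7 109.4] [320.1 287. ]
s [281.9 109.3] [300.1 139.5]
0.125 [0.5986 0.2949] [0.591  0.1359] 0.1591
0.131 [0.5986 0.2949] [0.5912 0.14  ] 0.1551
0.137 [0.5986 0.295 ] [0.5914 0.1441] 0.151
-0.035 -0.0105 [[289.5, 115.5], [289.6, 117.3], [289.8, 119.1]] [[305.3, 269.8], [305.6, 266.1], [305.9, 262.6]]
-0.035 0.0105 [[297.8, 113.9], [297.9, 115.7], [298.0, 117.5]] [[335.2, 269.8], [334.9, 266.1], [334.6, 262.6]]
0.035 -0.0105 [[281.2, 101.7], [281.4, 103.5], [281.5, 105.3]] [[303.5, 171.8], [303.9, 170.2], [304.3, 168.6]]
0.035 0.0105 [[289.2, 100.2], [289.3, 102.0], [289.5, 103.8]] [[336.8, 171.8], [336.4, 170.2], [336.0, 168.6]]
edge-mid in tool [-0.0031 -0.0007  0.086 ]
```

```bash
python3 -m pendant '[[-0.1,0,0.4,0],[-0.2,0,1,0],[-0.3,0,1.6,0],[-0.3,0,2.2,0],[-0.3,0,2.8,0],[-0.3,0,3.3,0],[-0.3,0,3.8,0],[-0.3,0,4.2,0],[-0.3,0,4.5,0],[-0.3,0,4.6,0],[-0.3,0,4.6,0],[-0.3,0,4.6,0]]'; python3 - <<'E'
from h import *
f=cam("wrist");s=cam("side");o=r.get_obs();np.savez("w5",P=f["P"])
M=R.from_quat(o["eef_rot"]).as_matrix();p=np.array(o["ee_pos"]);print(p)
for sx in(-.035,.035):print(sx,[proj(s["P"],p+M@np.array([sx,0,d])).round(1).tolist() for d in(.018,.033,.047)])
a=cv2.resize(f["img"][60:310,230:410],None,fx=2.2,fy=2.2,interpolation=2)
b=cv2.resize(s["img"][85:155,265:315],None,fx=8,fy=550/70,interpolation=2)
cv2.imwrite("pics/i.png",np.hstack([a,b]))
E
```

```text
clock: 12.35
ee_pos: [0.5954, 0.2184, 0.1716]
eef_rot: [0.725, 0.689, 0.0, 0.0]
force: [0.9, -0.2, 0.4]
opening: 0.295
grasp_force: 13.2
[0.59539454 0.21846692 0.17166145]
-0.035 [[294.6, 123.2], [294.9, 128.5], [295.2, 133.3]]
0.035 [[286.2, 109.3], [286.6, 114.5], [286.9, 119.2]]
```

View pics/i.png

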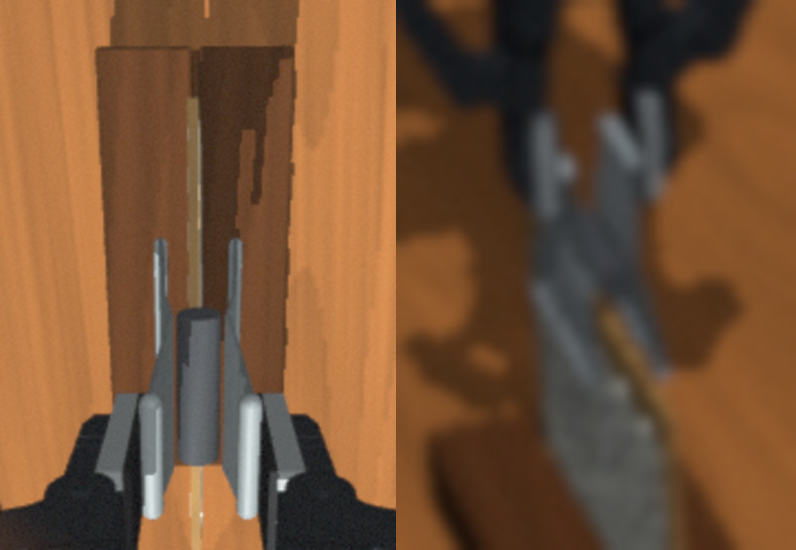

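The wrist view shows the card between the open lips, about 1 mm left of centre (crop column 195 against 198). In the side view the lips have just passed the edge (crop about (590,385) and (667,375)). I'm out of pictures to view, so I'll refine the height numerically.

```bash
python3 - <<'E'
from h import *
f=cam("wrist");s=cam("side");o=r.get_obs();M=R.from_quat(o["eef_rot"]).as_matrix();p=np.array(o["ee_pos"])
for n,g in(("w",f),("s",s)):
  for t in("card_edge","jaw_front","jaw_back","clip"):
    print(n,t,[(np.round(d["xy"],1).tolist(),round(d["score"],2)) for d in r.tip_of(g,t)[:3]])
im=f["img"].astype(int)
for v in range(276,345,4): print(v,[im[v,u].tolist() for u in(315,318,319,320,325)])
for z in(.127,.132,.137): print(z,proj(f["P"],np.array([.5913,.1440,z])).round(1),proj(f["P"],np.array([.598,.2937,z])).round(1))
E
```

```text
w card_edge [([317.8, 227.2], 0.58)]
w jaw_front [([305.6, 220.0], 0.84)]
w jaw_back [([335.2, 217.3], 0.85)]
w clip [([317.7, 233.9], 0.57)]
s card_edge [([290.2, 122.4], 0.79), ([285.2, 127.8], 0.19)]
s jaw_front [([253.3, 339.0], 0.94), ([287.5, 126.9], 0.82), ([289.0, 376.6], 0.75)]
s jaw_back [([297.2, 224.1], 0.91), ([254.6, 333.9], 0.88), ([291.2, 377.7], 0.84)]
s clip [([302.4, 384.2], 0.81), ([412.3, 388.0], 0.68), ([247.3, 324.3], 0.65)]
276 [[78, 135, 205], [105, 165, 209], [110, 169, 213], [108, 164, 206], [78, 135, 205]]
280 [[78, 135, 208], [105, 166, 210], [107, 165, 209], [112, 167, 207], [80, 138, 208]]
284 [[75, 133, 204], [107, 167, 211], [108, 168, 212], [113, 167, 209], [83, 140, 210]]
288 [[82, 138, 206], [104, 162, 207], [105, 163, 207], [109, 166, 206], [78, 137, 207]]
292 [[83, 136, 206], [105, 160, 204], [104, 158, 202], [114, 166, 206], [80, 138, 208]]
296 [[84, 137, 203], [105, 162, 202], [100, 158, 200], [104, 159, 200], [79, 137, 208]]
300 [[75, 131, 203], [102, 159, 200], [103, 160, 202], [100, 157, 203], [75, 133, 206]]
304 [[74, 128, 196], [101, 162, 
[... 319 characters left out ...]

320 [[70, 121, 184], [105, 162, 207], [109, 165, 208], [103, 161, 208], [72, 124, 188]]
324 [[70, 123, 184], [78, 130, 192], [75, 130, 191], [81, 131, 194], [72, 126, 189]]
328 [[73, 124, 186], [67, 120, 185], [71, 124, 188], [71, 125, 190], [70, 123, 187]]
332 [[69, 119, 183], [74, 125, 188], [74, 127, 191], [70, 123, 187], [71, 125, 189]]
336 [[65, 117, 179], [70, 122, 183], [74, 124, 189], [72, 125, 188], [73, 122, 188]]
340 [[69, 121, 182], [72, 123, 185], [72, 125, 187], [70, 125, 188], [71, 123, 187]]
344 [[70, 123, 183], [71, 122, 185], [69, 122, 185], [71, 123, 186], [74, 124, 188]]
0.127 [319.3 314.3] [317.6 105.1]
0.132 [319.3 318.9] [317.5 105.1]
0.137 [319.3 323.6] [317.4 105.1]
```

```bash
python3 -m pendant '[[0,-0.04,0,0],[0.05,-0.08,0,0],[0.05,-0.08,0.1,0],[0.05,-0.08,0.2,0],[0.05,-0.08,0.3,0],[0.05,-0.08,0.4,0],[0.05,-0.08,0.45,0],[0.05,-0.08,0.45,0],[0.05,-0.08,0.45,0],[0.05,-0.08,0.45,0]]'; python3 - <<'E'
from h import *
f=cam("wrist");o=r.get_obs();im=f["img"].astype(int)
print(o["ee_pos"],o["force"],o["wrist_torque"],o["opening"]*85.4)
for v in(120,150,170,180,190,284,300): print(v,[im[v,u].sum() for u in range(296,345)])
E
```

```text
clock: 13.95
ee_pos: [0.5944, 0.2189, 0.1668]
eef_rot: [0.725, 0.689, 0.0, 0.0]
force: [0.1, -0.1, -0.7]
opening: 0.291
grasp_force: 13.2
[0.59446405 0.21892537 0.16687802] [ 0.14156362  0.04441971 -0.48133016] [-0.01791877  0.02475805 -0.04080215] 25.55765986795069
120 [np.int64(234), np.int64(227), np.int64(223), np.int64(222), np.int64(236), np.int64(221), np.int64(235), np.int64(235), np.int64(237), np.int64(237), np.int64(232), np.int64(232), np.int64(235), np.int64(225), np.int64(236), np.int64(247), np.int64(244), np.int64(253), np.int64(243), np.int64(254), np.int64(316), np.int64(307), np.int64(307), np.int64(314), np.int64(300), np.int64(310), np.int64(327), np.int64(194), np.int64(143), np.int64(133), np.int64(132), np.int64(154), np.int64(156), np.int64(162), np.int64(151), np.int64(157), np.int64(150), np.int64(156), np.int64(163), np.int64(154), np.int64(167), np.int64(159), np.int64(160), np.int64(163), np.int64(145), np.int64(160), np.int64(148), np.int64(145), np.int64(128)]
150 [np.int64(219), np.int64(218), np.int64(233), np.int64(225), np.int64(223), np.int64(234)
[... 3646 characters left out ...]
nt64(399), np.int64(399), np.int64(385), np.int64(377), np.int64(388), np.int64(379), np.int64(371), np.int64(367), np.int64(362), np.int64(371), np.int64(370), np.int64(383), np.int64(376), np.int64(371), np.int64(373), np.int64(373), np.int64(393), np.int64(410), np.int64(417), np.int64(432), np.int64(531), np.int64(479), np.int64(472), np.int64(463), np.int64(480), np.int64(453), np.int64(427), np.int64(423), np.int64(427), np.int64(428), np.int64(420), np.int64(422), np.int64(409), np.int64(412), np.int64(410), np.int64(422), np.int64(417), np.int64(397), np.int64(389), np.int64(376), np.int64(370), np.int64(373), np.int64(363), np.int64(369), np.int64(373), np.int64(375), np.int64(381)]
```

The card is centred between the lips: card at columns 317–322, lips' inner faces at 306 and 334. Wrist force is about zero. Handing in.

```bash
python3 -c "
from rig import r
print(r.sign_off())"
```

```text
the job is handed in; nothing more can be done
None
```

I took the steel clip off the tray rim squeezed open and handed the job in with it held over the middle of the card's top edge. By my measurements the lips are about 20 mm apart and 11–16 mm below the edge, the card is centred between them, and wrist force is near zero.

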